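# Run out the funnel board over its catch tray and hold it

### The arm

A 6-joint arm with a two-finger parallel gripper is mounted at the origin on a cart in front of the work surface, level with it; the furniture and walls round the work are solid. World frame = base frame: x ahead of the robot, y to its left, z up, the work surface at z = 0. Lengths are in m, angles in rad, forces in N, time in s.
With the tool pointing down it reaches from about 0.3 to 0.75 m from the base axis. Payload 8.5 kg.
Tool frame: the origin (TCP) lies midway between the tips of the shut fingers; the grasp point (between the pads) lies behind it (tcp_to_grasp is the z of the grasp point in the tool frame, in m); z points along the fingers, y is the line along which they close (so a half turn about z gives the same grasp; the last joint's range is limited). The gripper opens to 85 mm and grips with 20 to 120 N. Pads are 22 mm wide; open, the fingers measure 114 mm over their backs; the gripper's body (76 mm by 85 mm) begins 54 mm behind the grasp point. The pads swing forward as they close: fully open they stand 13 mm farther back than shut.
Start: joints at [-1.545, 0.381, 1.297, -0, 1.464, -0.215], TCP at [0.131, -0.534, 0.231] pointing down, gripper open.
Joint ranges: [-3.11, 3.11], [-0.89, 2.33], [0.22, 2.48], [-1.42, 4.56], [0.17, 2.85], [-2.88, 2.88]. Speed limits (rad/s): [2.39, 2.39, 3.14, 3.14, 3.14, 3.14].

### API

Orientations are given as a rotation vector (axis times angle).
In Python, from station import get_obs, camera, get_calibration, finish_job, tcp_to_grasp gives the robot as it stands.
- The arm moves only by the tool arm_command, never from a script. Its argument "commands" is a list that holds one entry, the list of rows, each a list of 5 numbers: the shift along the tool's x, y, z in mm, then the turn about the tool's z in degrees, then the opening, from 0 (shut) to 1 (fully open). A call has 1 to 10 rows; each row shifts and turns the commanded pose from where the row before left it, along the tool's axes as they then stand; what a row does not reach is not made up. A row lasts 1/8 s, in which the tool goes at most 62.5 mm and 10.7 degrees, less where a joint would pass 70% of its speed; a pose out of reach is approached as far as the arm can. A call with a gripper value outside its range is refused whole. The fingers move at their own pace and stop on an object; "newtons" is the grip in N (left out, the last holds). Time passes only in rows, so rows that do not move let the fingers close. It gives the time, the measured TCP pose, the force, the opening and the grip force at its end, in the units of the state.
- get_obs(): the state, without advancing time (a new reading comes with each control period).
- camera(name): name is "scene" or "top"; returns the picture (400x640x3 uint8, red, green, blue); there is no depth.
- get_calibration(name): a dict with "fx", "fy", "cx", "cy" (pixels), "xyz" and "orientation" of the camera in the world. Camera axes: x right, y down, z forward; pixel columns grow to the right and rows downward; lengths in m; the calibration is good to about 2 mm. A picture is of the moment at which its call begins. get_calibration takes no time and is no camera call.
- finish_job(): hands the job in; it is judged then, once.
The state is a dict: "time_s": time; "qpos": joint angles; "dq": joint speeds; "tau": joint torques, N m; "tool_pos": TCP position; "orientation": TCP orientation; "wrist_force": force on the tool from outside, world axes, zero at the start; "wrist_torque": the same for the moment, N m; "grip_width": opening from 0.0 (shut) to 1.0 (fully open); "gripper_force": force on a finger pad.
Only numpy, scipy, OpenCV 4.12 (cv2) and the standard library are available. Lean on these libraries where they do the work, as an engineer would, in place of code of your own. Each camera call takes 0.05 s, during which the arm holds its last target. There are 200 camera calls.

### The job

Set up the funnel stand: first pull the steel catch tray out of the stand by its blue grip, all the way to its stop. Then slide the wooden funnel board out the same way, without lifting it off the stand or letting it tip, until the red line across the board lies over the front edge of the stand's white top, with the board square to that edge and in the middle of the stand. The board would tip over there by itself, so finish while still holding it with the gripper, flat and still on the stand; leave the bottles, flask and cup standing around alone.

Things in the scene. Friction and masses are not known exactly. Their poses are not given: they have to be found in the camera images.
- stand: low hollow stand fixed to the worktop, grey sides, white top, 240 x 130 x 80 mm high. Origin: centre of its underside; x points outward, the way tray and board come out, y across, z up. Its top face is at z = 80 mm; the open front face is at x = 120 mm.
- stand_edge (a point): middle of the front (outward) upper edge of the stand's white top, at stand (120, 0, 80) mm; axes as the stand's. The edge runs along y.
- tray (a joint): how far the steel catch tray is pulled out of the stand along the stand's x, in m: 0 fully in, 0.100 at the outer stop. It starts 0 to 20 mm out. It slides with about 2 N of friction and stays where it is left. Nothing of it is higher than 63 mm above the worktop.
- tray_grip (a point): top centre of the blue upright grip on the tray, 24 mm long (stand x) by 14 mm thick (stand y), 48 mm high, its top 63 mm above the worktop; free on both sides, 65 mm in front of the stand's front face when the tray is in; it moves with the tray. Pinch it across its 14 mm from above.
- board: loose light-wood board 220 x 90 x 14 mm, about 0.57 kg, on the stand's top, at first 0 to 30 mm behind the front edge, up to 8 mm and 0.12 rad off square. Origin: centre of its underside; x outward, z up. A fixed funnel (78 mm across, rim 56 mm above the underside) at x = 55 mm makes it heavy there: unheld, it tips when over about 80 mm overhangs.
- board_mark (a point): middle of the red line (3 mm wide, across the board) on the board's top face, at board (0, 0, 14) mm, that is 110 mm from the outer end; axes as the board's.
- board_grip (a point): top centre of the dark wooden batten on the rear of the board, at board (-80, 0, 49) mm; the batten is 60 mm long (board x), 16 mm thick (board y) and stands 35 mm above the board's top face. Pinch it across its 16 mm from above; fixed to the board.
- amber_bottle: brown bottle with black cap, 54 mm wide, 99 mm high, behind the work; leave alone. Origin: centre of its underside.
- weighing_bottle: low glass jar with lid, 44 mm wide, 57 mm high, behind the work; leave alone. Origin: centre of its underside.
- flask: small clear conical flask, 64 mm wide, 111 mm high, to the left; leave alone. Origin: centre of its underside.
- cup: white plastic cup, 80 mm wide, 100 mm high, to the right; leave alone. Origin: centre of its underside.

How it is judged:
By the outcome, as a careful person would: the job done as asked, in the order asked, and still so for the second after the job is handed in, while the arm keeps its last pose, push and grip.
It also fails if it takes over 48 s, if anything falls off the work surface, if the arm or the gripper's body presses on something with over 40 N, if the wrist force passes 120 N, or if a joint passes its speed limit or range.

## Working session

There is one attempt and no reset: what is moved stays moved. The work goes in short steps, Python scripts to look and compute and a tool call to move; the robot and the scene stay as the last step left them, time stands still between calls to the robot, and variables do not carry over. Pictures are saved under pics/ and viewed, at most 10 in all, crops included, and the job is handed in when it is done.

Besides the shell and the picture viewer there is one more tool, called after ">>>" as name(argument=value, ...) on one line, values as JSON. arm_command: Moves the arm, as the interface text tells. Its arguments: {"type":"object","properties":{"commands":{"type":"array"},"newtons":{"type":"number"}},"required":["commands"]}

```bash
mkdir -p pics; python3 - <<'E'
from station import *
import cv2
for n in("scene","top"):
    cv2.imwrite(f"pics/{n}0.png",cv2.resize(camera(n)[:,:,::-1],None,fx=1.25,fy=1.25,interpolation=cv2.INTER_CUBIC)); print(get_calibration(n))
o=get_obs();print(o,tcp_to_grasp)
E
```

```text
{'fx': 441.6079999031366, 'fy': 441.6079999031366, 'cx': 317.7874470536006, 'cy': 201.5154856469739, 'xyz': array([-0.18665124,  0.5459066 ,  1.06395976]), 'orientation': array([-1.27612852,  2.29368375, -0.90859439])}
{'fx': 411.99541835086814, 'fy': 411.99541835086814, 'cx': 318.20331103515724, 'cy': 198.4646456320164, 'xyz': array([0.4541033 , 0.06753748, 1.54821068]), 'orientation': array([-2.14777871,  2.19416352, -0.12118651])}
{'time_s': 0.1, 'qpos': array([-1.54529231e+00,  3.81151034e-01,  1.29820792e+00,  1.85233762e-05,
        1.46359048e+00, -2.15287590e-01]), 'dq': array([ 0.00032619, -0.00170086, -0.00318019, -0.00117797,  0.00119182,
        0.00203602]), 'tau': array([ 5.92180935e-03, -4.49216723e+01, -2.31652629e+01, -1.21640323e-04,
        3.67044806e-03,  4.43202893e-06]), 'tool_pos': array([ 0.13116123, -0.53384963,  0.23075374]), 'orientation': array([-3.11751242e+00, -3.77156342e-01, -2.30629759e-04]), 'wrist_force': array([-0.15558465, -0.09585858,  0.11849369]), 'wrist_torque': array([-0.03211928,  0.01535805, -0.01069979]), 'gripper_force': 0.0, 'grip_width': 0.998789276461985} -0.0187
```

View pics/top0.png

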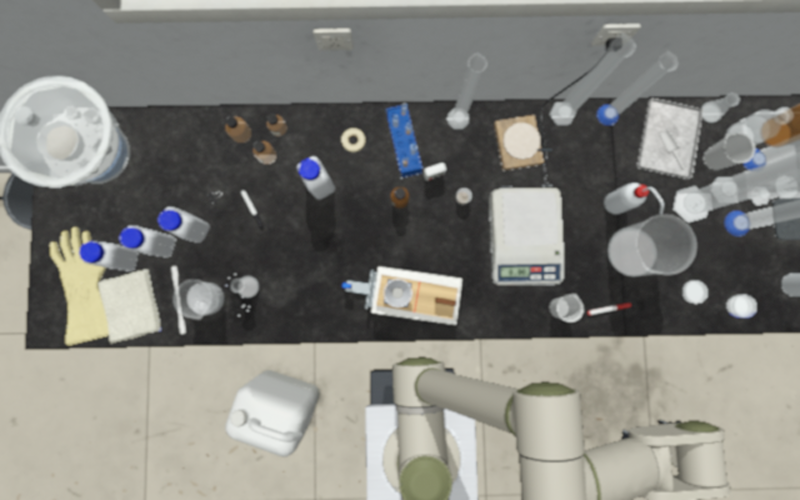

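View pics/scene0.png

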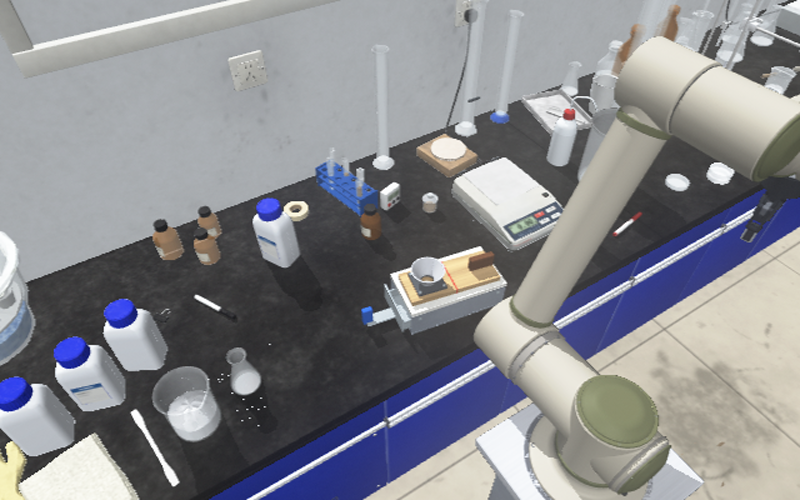

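The stand is at about (415,295) in the top view with its front to the left (world +y). The blue grip is near (350,286) and the batten near (444,302). I'll enlarge both views.

```bash
cat > h.py <<'E'
import numpy as np, cv2
from station import *
from scipy.spatial.transform import Rotation as R
def ray(n,u,v,z):
    c=get_calibration(n); d=R.from_rotvec(c['orientation']).as_matrix()@np.array([(u-c['cx'])/c['fx'],(v-c['cy'])/c['fy'],1])
    return c['xyz']+d*(z-c['xyz'][2])/d[2]
def proj(n,p):
    c=get_calibration(n); q=R.from_rotvec(c['orientation']).as_matrix().T@(np.array(p)-c['xyz'])
    return c['fx']*q[0]/q[2]+c['cx'],c['fy']*q[1]/q[2]+c['cy']
def crop(n,x0,y0,w,h,s,f):
    im=camera(n)[y0:y0+h,x0:x0+w,::-1]
    im=cv2.resize(im,None,fx=s,fy=s,interpolation=cv2.INTER_CUBIC); cv2.imwrite(f,im)
E
python3 - <<'E'
from h import *
crop("top",268,205,110,60,7,"pics/t1.png")
crop("scene",280,190,130,85,6,"pics/s1.png")
E
```

```text
(no output)
```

View pics/t1.png

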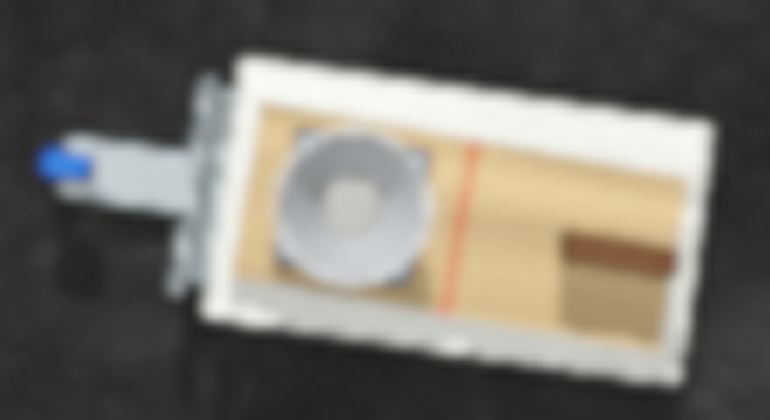

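View pics/s1.png

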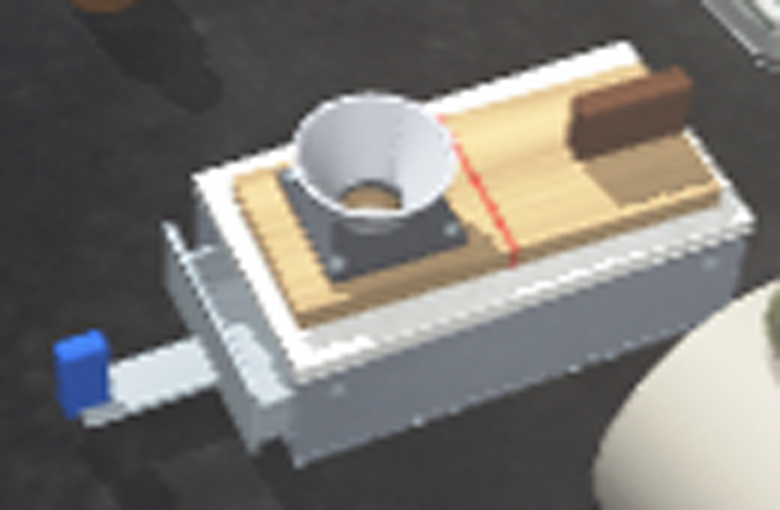

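Top crop: stand-top corners at (238,57), (203,318), (715,122), (683,383), and red-line ends at (474,145), (446,312). Scene crop: grip top about (81,345), batten top about (630,90), and red-line ends at (440,118), (512,255). Next I'll fit poses from both views.

```bash
cat >> h.py <<'E'
from scipy.optimize import least_squares
def w(p,l): 
    c,s=np.cos(p[2]),np.sin(p[2]); return [p[0]+c*l[0]-s*l[1],p[1]+s*l[0]+c*l[1],l[2]]
def T(u,v): return "top",(u+.5)/7-.5+268,(v+.5)/7-.5+205
def S(u,v): return "scene",(u+.5)/6-.5+280,(v+.5)/6-.5+190
def fit(obs,p0):
    f=lambda p:np.array([np.array(proj(o[0],w(p,l)))-o[1:] for o,l in obs]).ravel()
    r=least_squares(f,p0,loss='soft_l1'); print(np.round(r.x,4),"resid px",np.round(f(r.x),1)); return r.x
E
python3 - <<'E'
from h import *
a,b=.12,.065
L=[(a,-b,.08),(a,b,.08),(-a,-b,.08),(-a,b,.08)] # y local: outward=+Y -> local +y = world -x (near)
ft=[(T(238,57),L[0]),(T(203,318),L[1]),(T(715,122),L[2]),(T(683,383),L[3])]
fs=[(S(195,178),L[0]),(S(298,375),L[1]),(S(632,43),L[2]),(S(752,222),L[3])]
for f in(ft,fs,ft+fs): st=fit(f,[.35,.05,1.57])
B=[(.11,-.045,.094),(.11,.045,.094),(-.11,-.045,.094),(-.11,.045,.094),(0,-.045,.094),(0,.045,.094)]
bt=list(zip([T(265,103),T(235,278),T(687,180),T(660,350),T(474,145),T(446,312)],B))
bs=list(zip([S(235,178),S(303,310),S(440,118),S(512,253),S(630,90)],[B[0],B[1],B[4],B[5],(-.08,0,.129)]))
for f in(bt,bs,bt+bs): bd=fit(f,[.35,.05,1.57])
print("batten",w(bd,(-.08,0,.129)))
s=R.from_euler('z',-st[2]).as_matrix()
print("board in stand",s@np.array([bd[0]-st[0],bd[1]-st[1],0]),bd[2]-st[2])
for o in(S(81,345),T(62,166)):
    g=ray(*o,.063);print("grip",g,s@(g-np.r_[st[:2],0]))
print(R.from_rotvec(get_obs()['orientation']).as_matrix().round(3))
E
```

```text
[0.4731 0.005  1.4155] resid px [ 0.7  0.6  0.6 -0.3 -0.7  0.3 -0.6 -0.5]
[0.4683 0.0048 1.4011] resid px [-0.  -0.2  0.1 -0.2 -0.6  0.2  0.5  0.2]
[0.4704 0.0046 1.4081] resid px [ 1.   1.1  0.7  0.2 -0.5  1.3 -0.6  0.5 -0.4 -0.4 -0.  -0.5 -1.2 -0.4
  0.  -0.5]
[0.4688 0.005  1.3763] resid px [-0.6 -0.2 -0.8  0.1  0.6 -0.4  0.4  0.7  0.3 -0.8 -0.   0.7]
[0.4671 0.0042 1.3748] resid px [-0.6 -0.2 -0.6  0.7 -0.1 -0.   0.7 -0.6  0.6  0. ]
[0.4679 0.0045 1.3758] resid px [-0.4  0.  -0.6  0.3  0.8 -0.2  0.5  0.9  0.4 -0.6  0.1  0.9 -0.8 -0.3
 -0.8  0.6 -0.3 -0.2  0.4 -0.8  0.3 -0.1]
batten [np.float64(0.45241525345252237), np.float64(-0.07397139163477157), 0.129]
board in stand [-0.00052838  0.00243464  0.        ] -0.03230424673152621
grip [0.50369777 0.2051163  0.063     ] [ 0.20322218 -0.00037982  0.063     ]
grip [0.50504331 0.20779147 0.063     ] [ 0.20607997 -0.00127426  0.063     ]
[[ 0.971  0.238  0.   ]
 [ 0.238 -0.971  0.001]
 [ 0.    -0.001 -1.   ]]
```

>>> arm_command(commands=[[[30,-35,0,0,1],[30,-35,0,0,1],[30,-35,0,0,1],[30,-35,0,0,1],[30,-35,0,0,1],[30,-35,0,0,1],[30,-35,0,0,1],[30,-35,0,0,1],[30,-35,0,0,1],[30,-35,0,0,1]]])

```text
time_s: 1.45
tool_pos: [0.3394, -0.1212, 0.2314]
orientation: [3.119, 0.377, 0.0]
wrist_force: [0.3, 0.2, 0.1]
grip_width: 1.002
gripper_force: 0.0
```

>>> arm_command(commands=[[[30,-35,0,0,0.7],[30,-35,0,0,0.7],[30,-35,0,0,0.7],[30,-35,0,0,0.7],[30,-35,0,0,0.7],[30,-35,0,0,0.7],[30,-35,0,0,0.7],[28,-35,0,0,0.7]]])

```text
time_s: 2.45
tool_pos: [0.5039, 0.2075, 0.2311]
orientation: [3.119, 0.378, -0.0]
wrist_force: [0.4, -0.2, 0.5]
grip_width: 0.696
gripper_force: 0.0
```

>>> arm_command(commands=[[[0,0,0,-9.6,0.6],[0,0,0,-9.6,0.6],[0,0,0,-9.6,0.6],[0,0,0,-9.6,0.6],[0,0,0,-9.6,0.6],[0,0,0,-9.6,0.6],[0,0,0,-9.4,0.6],[0,0,0,0,0.6]]])

```text
time_s: 3.45
tool_pos: [0.5033, 0.206, 0.2312]
orientation: [-2.394, -2.034, 0.0]
wrist_force: [-0.1, -0.2, -0.1]
grip_width: 0.597
gripper_force: 0.0
```

```bash
cat >> h.py <<'E'
ST=np.array([.4704,.0046,1.4081])
def togo(target,yaw):
    o=get_obs(); M=R.from_rotvec(o['orientation']).as_matrix()
    print("t",o['time_s'],"tcp",o['tool_pos'].round(4),"yaw",round(np.arctan2(M[1,0],M[0,0]),4),"q6",round(o['qpos'][5],3),"w",round(o['grip_width'],3),"F",o['wrist_force'].round(1))
    print("move mm",(M.T@(np.array(target)-o['tool_pos'])*1e3).round(1),"turn deg",round(-np.degrees(yaw-np.arctan2(M[1,0],M[0,0])),2))
E
python3 - <<'E'
from h import *
togo((.5044,.2065,.026),ST[2])
E
```

```text
t 3.45 tcp [0.5033 0.206  0.2312] yaw 1.4086 q6 0.333 w 0.597 F [-0.1 -0.2 -0.1]
move mm [  0.7   1.  205.2] turn deg 0.03
```

>>> arm_command(commands=[[[1,1,45,0,0.6],[0,0,45,0,0.6],[0,0,45,0,0.6],[0,0,40,0,0.6],[0,0,30,0,0.6],[0,0,0,0,0],[0,0,0,0,0],[0,0,0,0,0],[0,0,0,0,0],[0,0,0,0,0]]], newtons=40)

```text
time_s: 4.7
tool_pos: [0.5041, 0.2071, 0.0275]
orientation: [-2.393, -2.035, -0.001]
wrist_force: [-5.4, 0.3, 3.9]
grip_width: 0.158
gripper_force: 41.4
```

```bash
python3 - <<'E'
from h import *
togo((.5044,.2065,.026),ST[2]); print(get_obs()['gripper_force'])
E
```

```text
t 4.7 tcp [0.5041 0.2071 0.0275] yaw 1.4095 q6 0.333 w 0.158 F [-5.4  0.3  3.9]
move mm [-0.5  0.3  1.5] turn deg 0.08
41.36730909347534
```

>>> arm_command(commands=[[[10,-0.5,0,0,0],[15,0,0,0,0],[15,0,0,0,0],[15,0,0,0,0],[10,0,0,0,0],[8,0,0,0,0],[0,0,0,0,0]]])

```text
time_s: 5.58
tool_pos: [0.5162, 0.2805, 0.0275]
orientation: [2.392, 2.036, 0.004]
wrist_force: [-2.6, 1.9, 4.9]
grip_width: 0.157
gripper_force: 41.5
```

>>> arm_command(commands=[[[3,0,0,0,0],[2,0,0,0,0],[2,0,0,0,0],[0,0,0,0,0]]])

```text
time_s: 6.08
tool_pos: [0.5173, 0.2867, 0.0275]
orientation: [2.392, 2.036, 0.003]
wrist_force: [-3.6, 0.8, 4.0]
grip_width: 0.158
gripper_force: 41.6
```

>>> arm_command(commands=[[[1,0,0,0,0],[1,0,0,0,0],[0,0,0,0,0]]])

```text
time_s: 6.45
tool_pos: [0.5174, 0.2876, 0.0275]
orientation: [2.392, 2.035, 0.0]
wrist_force: [-4.1, -5.8, 6.4]
grip_width: 0.159
gripper_force: 41.9
```

>>> arm_command(commands=[[[1,0,0,0,0],[1,0,0,0,0],[1,0,0,0,0],[0,0,0,0,0]]])

```text
time_s: 6.95
tool_pos: [0.5173, 0.2877, 0.0273]
orientation: [2.39, 2.033, -0.008]
wrist_force: [-7.9, -23.8, 11.2]
grip_width: 0.162
gripper_force: 42.5
```

>>> arm_command(commands=[[[-3,0,0,0,0],[0,0,0,0,0.5],[0,0,0,0,0.6],[0,0,0,0,0.6],[0,0,-20,0,0.6],[0,0,-45,0,0.6],[0,0,-50,0,0.6],[0,0,-50,0,0.6],[0,0,-45,0,0.6],[0,0,0,0,0.6]]])

```text
time_s: 8.2
tool_pos: [0.5182, 0.2885, 0.24]
orientation: [2.39, 2.035, 0.011]
wrist_force: [-1.1, -0.2, -1.3]
grip_width: 0.603
gripper_force: 0.0
```

```bash
python3 - <<'E'
from h import *
bd=[.4679,.0045,1.3758]
togo(w(bd,(-.08,0,.097)),bd[2])
crop("top",268,205,110,60,7,"pics/t2.png")
E
```

```text
t 8.2 tcp [0.5182 0.2885 0.24  ] yaw 1.4105 q6 0.469 w 0.603 F [-1.1 -0.2 -1.3]
move mm [-368.8   -8.1  141.6] turn deg 1.99
```

View pics/t2.png

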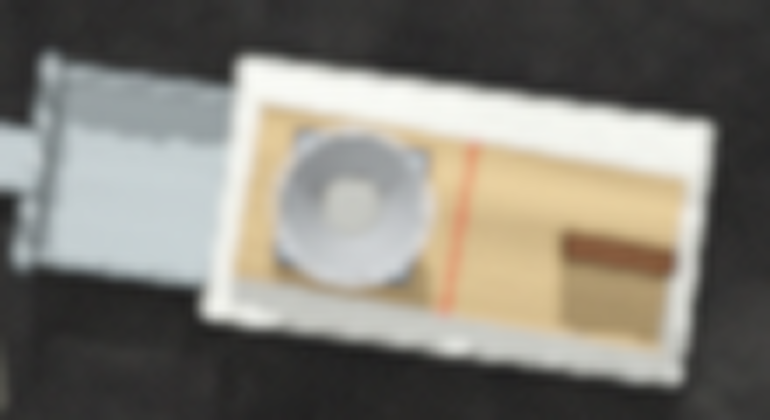

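The picture shows the tray well out, with the board and red line still at (474,145)–(446,312), unmoved. Next I'll go above the batten.

>>> arm_command(commands=[[[-45,-1,0,0,0.6],[-45,-1,0,0,0.6],[-45,-1,0,0,0.6],[-45,-1,0,0,0.6],[-50,-1,0,0,0.6],[-50,-1,0,0,0.6],[-45,-1,0,0,0.6],[-44,-1,0,2,0.6],[0,0,80,0,0.6],[0,0,0,0,0.6]]])

```text
time_s: 9.5
tool_pos: [0.4477, -0.0743, 0.1703]
orientation: [-2.421, -1.987, 0.007]
wrist_force: [-0.2, 0.6, 0.1]
grip_width: 0.594
gripper_force: 0.0
```

```bash
python3 - <<'E'
from h import *
bd=[.4679,.0045,1.3758]
togo(w(bd,(-.08,0,.099)),bd[2])
E
```

```text
t 9.5 tcp [ 0.4477 -0.0743  0.1703] yaw 1.3743 q6 -0.23 w 0.594 F [-0.2  0.6  0.1]
move mm [ 1.1  5.2 71.2] turn deg -0.09
```

>>> arm_command(commands=[[[1,5,30,0,0.6],[0,0,25,0,0.6],[0,0,12,0,0.6],[0,0,4,0,0.5],[0,0,0,0,0.5],[0,0,0,0,0.5]]])

```text
time_s: 10.25
tool_pos: [0.4557, -0.0752, 0.1036]
orientation: [2.427, 1.993, 0.001]
wrist_force: [-0.6, -1.1, 0.7]
grip_width: 0.503
gripper_force: 0.0
```

```bash
python3 - <<'E'
from h import *
bd=[.4679,.0045,1.3758]
togo(w(bd,(-.08,0,.099)),bd[2])
E
```

```text
t 10.25 tcp [ 0.4557 -0.0752  0.1036] yaw 1.3754 q6 -0.225 w 0.503 F [-0.6 -1.1  0.7]
move mm [ 0.5 -3.5  4.6] turn deg -0.02
```

>>> arm_command(commands=[[[0,-3.5,4,0,0.5],[0,0,0,0,0.4],[0,0,0,0,0.4]]])

```text
time_s: 10.62
tool_pos: [0.4519, -0.0744, 0.0989]
orientation: [2.428, 1.994, 0.0]
wrist_force: [0.3, -0.1, 0.5]
grip_width: 0.4
gripper_force: 0.0
```

```bash
python3 - <<'E'
from h import *
bd=[.4679,.0045,1.3758]
togo(w(bd,(-.08,0,.099)),bd[2])
E
```

```text
t 10.625 tcp [ 0.4519 -0.0744  0.0989] yaw 1.3752 q6 -0.227 w 0.4 F [ 0.3 -0.1  0.5]
move mm [ 0.5  0.4 -0.1] turn deg -0.04
```

>>> arm_command(commands=[[[0,0.4,0,0,0],[0,0,0,0,0],[0,0,0,0,0],[0,0,0,0,0],[0,0,0,0,0]]], newtons=80)

```text
time_s: 11.25
tool_pos: [0.4524, -0.0746, 0.0991]
orientation: [2.427, 1.994, 0.0]
wrist_force: [-1.4, 0.6, 5.1]
grip_width: 0.17
gripper_force: 78.9
```

```bash
python3 - <<'E'
from h import *
bd=[.4679,.0045,1.3758]
togo(w(bd,(-.08,0,.099)),bd[2])
E
```

```text
t 11.25 tcp [ 0.4524 -0.0746  0.0991] yaw 1.3754 q6 -0.227 w 0.17 F [-1.4  0.6  5.1]
move mm [ 0.6 -0.1  0.1] turn deg -0.02
```

>>> arm_command(commands=[[[0,0,0,-0.9,0],[0,0,0,-1,0],[4,0.5,0,0,0],[8,0.5,0,0,0],[8,0.5,0,0,0],[8,0.5,0,0,0],[8,0.5,0,0,0],[4,0.5,0,0,0],[0,0,0,0,0]]])

```text
time_s: 12.38
tool_pos: [0.4619, -0.0356, 0.0991]
orientation: [2.393, 2.035, -0.001]
wrist_force: [0.1, -1.5, 6.2]
grip_width: 0.17
gripper_force: 78.9
```

```bash
python3 - <<'E'
from h import *
togo(w(ST,(.0394,0,.099)),ST[2])
E
```

```text
t 12.375 tcp [ 0.4619 -0.0356  0.0991] yaw 1.4094 q6 -0.171 w 0.17 F [ 0.1 -1.5  6.2]
move mm [80.4  2.  -0. ] turn deg 0.07
```

>>> arm_command(commands=[[[4,0.3,0,0,0],[8,0.3,0,0,0],[8,0.3,0,0,0],[8,0.3,0,0,0],[8,0.3,0,0,0],[8,0.3,0,0,0],[8,0.2,0,0,0],[8,0,0,0,0],[4,0,0,0,0],[0,0,0,0,0]]])

```text
time_s: 13.62
tool_pos: [0.4741, 0.0272, 0.0991]
orientation: [2.393, 2.034, -0.001]
wrist_force: [-0.1, -2.5, 6.0]
grip_width: 0.172
gripper_force: 79.0
```

>>> arm_command(commands=[[[4,0,0,0,0],[4,0,0,0,0],[3,0,0,0,0],[2,0,0,0,0],[0,0,0,0,0]]])

```text
time_s: 14.25
tool_pos: [0.4762, 0.0396, 0.0991]
orientation: [2.392, 2.034, -0.002]
wrist_force: [-0.9, -4.7, 7.2]
grip_width: 0.174
gripper_force: 79.1
```

```bash
python3 - <<'E'
from h import *
togo(w(ST,(.0394,0,.099)),ST[2])
im=[]
crop("top",268,205,110,60,7,"pics/t3.png")
crop("scene",280,190,130,85,6,"pics/s3.png")
a,b=cv2.imread("pics/t3.png"),cv2.imread("pics/s3.png")
E
```

```text
t 14.25 tcp [0.4762 0.0396 0.0991] yaw 1.4092 q6 -0.002 w 0.174 F [-0.9 -4.7  7.2]
move mm [ 3.9 -0.1  0.1] turn deg 0.06
```

View pics/t3.png

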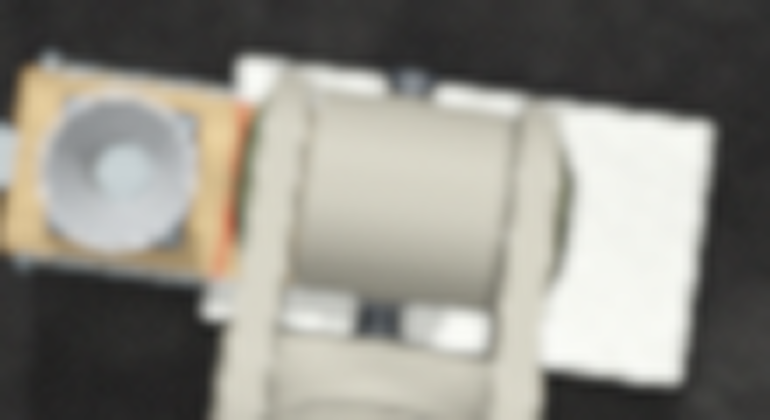

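View pics/s3.png

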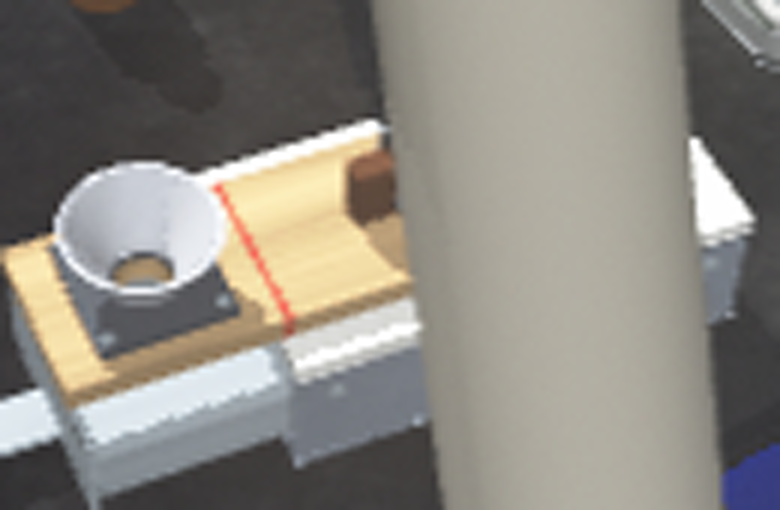

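Top: board outer corners are at (28,65), (5,247) and the red line runs (243,105)–(222,275). Scene: red line (217,185)–(290,325), outer corners (5,248), (70,390); the board is flat. I'll fit the board against each camera's own stand fit.

```bash
python3 - <<'E'
from h import *
B=[(.11,-.045,.094),(.11,.045,.094),(0,-.045,.094),(0,.045,.094)]
bt=list(zip([T(28,65),T(5,247),T(243,104),T(221,276)],B))
bs=list(zip([S(5,248),S(70,390),S(217,185),S(290,324)],B))
for f,st in((bt,(.4731,.005,1.4155)),(bs,(.4683,.0048,1.4011)),(bt+bs,ST)):
    bd=fit(f,[.49,.12,1.4]); s=R.from_euler('z',-st[2]).as_matrix()
    print("in stand mm",(s@np.array([bd[0]-st[0],bd[1]-st[1],0])*1e3).round(1),"yaw",round(bd[2]-st[2],4))
c=cv2.cvtColor(cv2.imread("pics/s3.png"),cv2.COLOR_BGR2HSV)
for n,x in(("t3",T),("s3",S)):
    h=cv2.cvtColor(cv2.imread(f"pics/{n}.png"),cv2.COLOR_BGR2HSV)
    m=((h[...,0]<9)|(h[...,0]>172))&(h[...,1]>130)&(h[...,2]>150)
    v,u=np.nonzero(m); l=cv2.fitLine(np.c_[u,v].astype(np.float32),cv2.DIST_HUBER,0,.01,.01).ravel()
    y=[np.percentile(v,3),np.percentile(v,97)]
    P=[ray(*x(l[2]+l[0]/l[1]*(q-l[3]),q),.094) for q in y]
    st=(.4731,.005,1.4155) if n=="t3" else(.4683,.0048,1.4011)
    s=R.from_euler('z',-st[2]).as_matrix(); print(n,y,[(s@(p-np.r_[st[:2],0])*1e3).round(1) for p in P])
E
```

```text
[0.4912 0.1193 1.4097] resid px [ 0.2  0.6 -0.4 -0.1  0.3 -0.7 -0.2  0.2]
in stand mm [115.8  -0.2   0. ] yaw -0.0058
[0.4874 0.1182 1.3939] resid px [-0.2  0.2 -0.6  0.4  0.5 -0.2  0.2 -0.5]
in stand mm [115.    0.3   0. ] yaw -0.0072
[0.4891 0.1185 1.4013] resid px [ 0.6  0.9 -0.2  0.2  0.7 -0.1 -0.1  0.7 -0.6  0.1 -0.8  0.2  0.  -0.5
 -0.1 -0.9]
in stand mm [115.4  -0.    0. ] yaw -0.0068Traceback (most recent call last):
  File "<stdin>", line 12, in <module>
cv2.error: OpenCV(4.12.0) /io/opencv/modules/imgproc/src/linefit.cpp:50: error: (-215:Assertion failed) count > 0 in function 'fitLine2D_wods'
```

>>> arm_command(commands=[[[1,0.1,0,-0.3,0],[1.5,0.2,0,0,0],[1.3,0,0,0,0],[0.6,0,0,0,0],[0,0,0,0,0],[0,0,0,0,0]]])

```text
time_s: 15.1
tool_pos: [0.4772, 0.0436, 0.0992]
orientation: [2.387, 2.04, -0.002]
wrist_force: [-0.8, -6.4, 7.3]
grip_width: 0.173
gripper_force: 79.1
```

```bash
python3 - <<'E'
from h import *
togo(w(ST,(.0394,0,.099)),ST[2])
crop("top",268,205,60,50,12,"pics/t4.png")
crop("scene",278,205,85,60,9,"pics/s4.png")
E
```

```text
t 15.1 tcp [0.4772 0.0436 0.0992] yaw 1.4144 q6 0.002 w 0.173 F [-0.8 -6.4  7.3]
move mm [-0.2 -0.4  0.2] turn deg 0.36
```

View pics/t4.png

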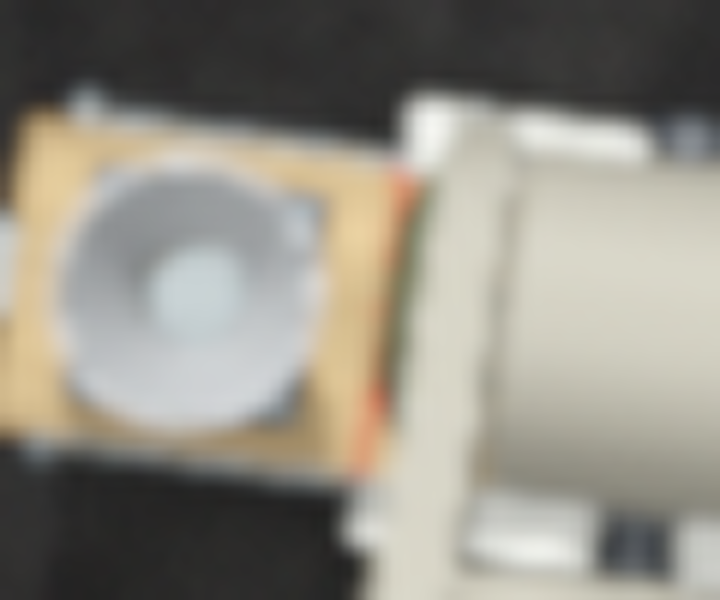

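View pics/s4.png

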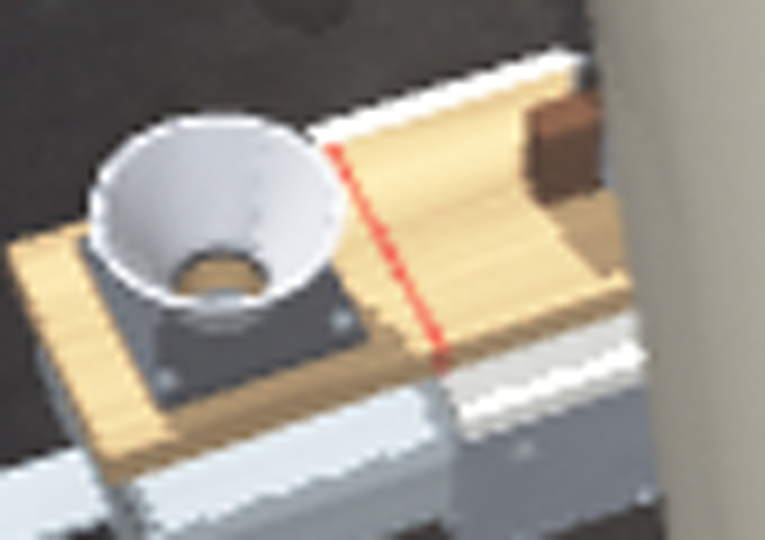

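Top: red line (402,172)–(362,470) against the stand front corners (405,97), (345,545). Scene: red line (333,147)–(442,350), with the board flat and held.

```bash
python3 - <<'E'
from h import *
def T2(u,v): return "top",(u+.5)/12-.5+268,(v+.5)/12-.5+205
def S2(u,v): return "scene",(u+.5)/9-.5+278,(v+.5)/9-.5+205
B=[(.11,-.045,.094),(0,-.045,.094),(0,.045,.094),(.11,.045,.094)]
bt=list(zip([T2(20,108),T2(402,172),T2(362,473)],B))
bs=list(zip([S2(10,245),S2(333,147),S2(442,350),S2(108,460)],B))
for f,st in((bt,(.4731,.005,1.4155)),(bs,(.4683,.0048,1.4011)),(bt+bs,ST)):
    bd=fit(f,[.49,.12,1.4]); s=R.from_euler('z',-st[2]).as_matrix()
    print("in stand mm",(s@np.array([bd[0]-st[0],bd[1]-st[1],0])*1e3).round(1),"yaw",round(bd[2]-st[2],4))
E
```

```text
[0.4923 0.1255 1.4094] resid px [ 0.8  0.6 -0.2 -0.4 -0.5 -0.1]
in stand mm [122.   -0.4   0. ] yaw -0.0061
[0.4884 0.1227 1.4052] resid px [-0.   0.1  0.1 -0.2  0.1 -0.  -0.2  0. ]
in stand mm [1.196e+02 1.000e-01 0.000e+00] yaw 0.0041
[0.49   0.1233 1.413 ] resid px [ 1.4  1.3  0.4  0.2  0.2  0.6 -0.5  0.1 -0.5 -0.4 -0.3 -0.3 -0.4 -0.1]
in stand mm [ 1.203e+02 -1.000e-01  0.000e+00] yaw 0.0049
```

```bash
python3 -c "
from station import *
print(finish_job())"
```

```text
the job is handed in; nothing more can be done
None
```

I pulled the tray out to its stop, then slid the board until the red line lay over the stand's front edge. By the camera fits it is within about 1 mm along the pull, centred, and square to within about 0.005 rad. I handed the job in at about 15 s with the gripper still holding the board flat; no verdict came back.

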